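# Hold a slide box in the corner of the engraving jig

### The job

The green slide box is to have its lid engraved. First take the vial off the engraving jig and leave it standing upright on the bench, clear of the jig. Then set the box lid up on the jig's plate, one long side flush along the aluminium fence and one end up against the orange stop block, press it firmly down on the plate and against the fence at the same time, and finish while still holding it pressed there; leave the timer, syringe and marker where they are.

Things in the scene. Friction and masses are not known exactly. Their poses are not given: they have to be found in the camera images.
- slide_box: green microscope slide box, lid shut and fixed, 0.12 kg, on the bench left or right of the jig. Origin on the underside; its solid spans -32 to +36 mm along own x, -50 to +50 mm along own y, 36 mm high (z up). A 3 mm clasp on the -x side. Either long side may go to the fence. Can be gripped across the 68 mm; on the jig, fence and stop cover only its lowest 10 mm.
- jig: engraving jig fixed on the bench, yaw up to 0.35 rad. Origin at bench height under the middle of its plate; own x points to the fence (away from the robot), y to the stop block (left), z up. Rigid. Fence face: plane x = +50 mm; stop face: plane y = +70 mm. Seated, the middle of the box's solid is at x +16, y +20 mm in this frame.
- jig_plate: the grey plate of the jig, 140 mm (x) by 200 mm (y), its top 13 mm above the bench. Its friction on the box is high (coefficient about 1), so a box that is already pressed down hard will not slide to the fence; origin and axes are those of the jig
- jig_fence: low aluminium bar along the far edge of the plate, x +50 to +66 mm in the jig, 190 mm long, top 10 mm above the plate; origin and axes are those of the jig
- jig_stop: orange stop block at the left end of the fence, x -2 to +38 mm, y +70 to +90 mm in the jig, top 10 mm above the plate; origin and axes are those of the jig
- vial: glass vial with a blue cap, 22 mm in diameter, 44 mm high, 18 g, standing on the jig's plate just where the box must go. Origin at the centre of its underside, z up. Can be gripped round the body from above. The bench behind and right of the jig, x 0.60 to 0.66, y -0.30 to -0.24 in the world, is always free to stand it on.
- timer: bystander: round white wind-up timer with a red knob, 62 mm in diameter, 34 mm high, on the side of the jig where the box is not; origin at the centre of its underside
- syringe: bystander: syringe with orange cap lying on the bench at the right, 140 mm long, 16 mm high; origin under its middle, length along own y
- marker: bystander: black and white marker pen lying on the bench behind right, 137 mm long, 16 mm high; origin under its middle, length along own y

How it is judged:
By the outcome, as a careful person would: the job done as asked, in the order asked, and still so for the second after the job is handed in, while the arm keeps its last pose, push and grip.
It also fails if it takes over 69 s, if anything falls off the work surface, if the arm or the gripper's body presses on something with over 40 N, if the wrist force passes 120 N, or if a joint passes its speed limit or range.

### The arm

A 6-joint arm with a two-finger parallel gripper is mounted at the origin on a cart in front of the work surface, level with it; the furniture and walls round the work are solid. World frame = base frame: x ahead of the robot, y to its left, z up, the work surface at z = 0. Lengths are in m, angles in rad, forces in N, time in s.
With the tool pointing down it reaches from about 0.375 to 0.9 m from the base axis. Payload 3.1 kg.
Tool frame: the origin (TCP) lies at the very end of the fingers, on their centre line; the grasp point (between the pads) lies robot.grasp_offset behind it (robot.grasp_offset is the distance from the TCP to the grasp point, in m); z points along the fingers, y is the direction in which the jaws open and shut (so a half turn about z gives the same grasp; the last joint's range is limited). The gripper opens to 87 mm and grips with 3 to 60 N. Pads are 19 mm wide; open, the fingers measure 117 mm over their backs; the gripper's body (75 mm by 190 mm) begins 51 mm behind the grasp point.
Start: joints at [1.022, 0.527, 1.433, -0, 1.181, -0.178], TCP at [0.226, 0.583, 0.223] pointing down, gripper open.
Joint ranges: [-3.08, 3.08], [-0.75, 2.2], [0.22, 2.44], [-1.43, 4.57], [0, 2.65], [-2.85, 2.85]. Speed limits (rad/s): [2.79, 2.79, 3.14, 3.14, 3.14, 3.14].

### API

Orientations are given as a unit quaternion [x, y, z, w].
In Python, from rig import robot gives the robot as it stands.
- The arm moves only by the tool drive_tool, never from a script. Its argument "targets" is one flat list of numbers, 6 for each row, row after row: the shift along the tool's x, y, z in cm, then the turn, a rotation vector about the tool's x, y, z in degrees. A call has 1 to 12 rows; each row is the pose to reach, as a shift and turn from the pose commanded when the call began, along the tool's axes at that moment; what a row does not reach only later rows make up. A row lasts 1/12 s, in which the tool goes at most 41.7 mm and 7.16 degrees, less where a joint would pass 70% of its speed; a pose out of reach is approached as far as the arm can. A call with a gripper value outside its range is refused whole. "grip" is the gripper command: -1 is fully open, 1 is shut, values between are in proportion, set as the call begins (left out, the last holds). The fingers move at their own pace and stop on an object; "squeeze" is the grip in N (left out, the last holds). Time passes only in rows, so rows that repeat a pose let the fingers close. It gives the time, the measured TCP pose, the force and the opening at its end, in the units of the state.
- robot.get_obs(): the state, without advancing time (a new reading comes with each control period).
- robot.camera(name): name is "scene" or "top" or "wrist"; returns (picture, depth): 400x640x3 uint8, red, green, blue; 400x640 float32, m along the optical axis (not along the pixel's ray), 0 where there is no reading.
- robot.calibration(name): a dict with "mtx" (3x3 intrinsics, pixels), "distortion" ([k1, k2, p1, p2, k3] as OpenCV has them; the pictures are not rectified), "R" (3x3) and "t" (3): a world point X has camera coordinates R X + t; the wrist camera has in their place "hand_eye" (4x4, takes a point from camera to tool coordinates, whose origin is the TCP and whose axes are the flange's). Camera axes: x right, y down, z forward; pixel columns grow to the right and rows downward; lengths in m; the calibration is good to about 2 mm. A picture is of the moment at which its call begins: read the wrist's pose just before it. calibration takes no time and is no camera call.
- robot.hand_in(): hands the job in, once; it reports no verdict.
The state is a dict: "time": time; "q": joint angles; "joint_velocities": joint speeds; "joint_torque": joint torques, N m; "position": TCP position; "tool_rot": TCP orientation; "ft_force": force on the tool from outside, world axes, zero at the start; "moment": the same for the moment, N m; "grip_width": finger opening in m.
Only numpy, scipy, OpenCV 4.12 (cv2) and the standard library are available. Lean on these libraries where they do the work, as an engineer would, in place of code of your own. Each camera call takes 0.05 s, during which the arm holds its last target.

## Working session

There is one attempt and no reset: what is moved stays moved. The work goes in short steps, Python scripts to look and compute and a tool call to move; the robot and the scene stay as the last step left them, time stands still between calls to the robot, and variables do not carry over. Pictures are saved under pics/ and viewed, and the job is handed in when it is done.

Besides the shell and the picture viewer there is one more tool, called after "Emit:" as a command line: name --argument value ..., lists and objects as JSON in quotes. drive_tool: Moves the arm, as the interface text tells. Its arguments: {"type":"object","properties":{"targets":{"type":"array","items":{"type":"number"}},"grip":{"type":"number"},"squeeze":{"type":"number"}},"required":["targets"]}

```bash
ls; mkdir -p pics; cat > h.py <<'E'
import numpy as np, cv2
from rig import robot
from scipy.spatial.transform import Rotation as R
def snap(n,f):
    o=robot.get_obs(); im,d=robot.camera(n); cv2.imwrite('pics/'+f+'.png',im[:,:,::-1]); np.savez('pics/'+f+'.npz',im=im,d=d,p=o['position'],q=o['tool_rot']); return im,d
def load(f): return np.load('pics/'+f+'.npz')
def ray(n,uv,f=None):
    c=robot.calibration(n); uv=np.array(uv,float).reshape(-1,1,2)
    k=cv2.undistortPoints(uv,np.array(c['mtx']),np.array(c['distortion'])).reshape(-1,2)
    k=np.c_[k,np.ones(len(k))]
    if n=='wrist':
        z=load(f); H=np.array(c['hand_eye']); Rt=R.from_quat(z['q']).as_matrix()
        return Rt@H[:3,3]+z['p'], k@(Rt@H[:3,:3]).T
    Rc=np.array(c['R']);t=np.array(c['t'])
    return -Rc.T@t, k@Rc
def onz(n,uv,z,f=None):
    o,d=ray(n,uv,f); return o+d*((z-o[2])/d[:,2])[:,None]
def world(n,f):  # full point map from depth
    z=load(f); h,w=z['d'].shape; u,v=np.meshgrid(np.arange(w),np.arange(h))
    o,d=ray(n,np.stack([u,v],-1).reshape(-1,2),f); return (o+d*z['d'].reshape(-1,1)).reshape(h,w,3)
E
python3 - <<'E'
from h import *
snap('top','top0'); snap('scene','scene0'); o=robot.get_obs(); print(o, robot.grasp_offset)
for n in('top','wrist'):print(robot.calibration(n))
E
```

```text
pics
{'time': 0.1, 'q': array([ 1.02148614e+00,  5.28375820e-01,  1.43377371e+00,  6.38828157e-06,
        1.18139382e+00, -1.78538176e-01]), 'joint_velocities': array([-0.00039879, -0.0014287 , -0.00449345,  0.00216213,  0.00107002,
       -0.00037229]), 'joint_torque': array([-4.91424216e-04, -4.40985525e+01, -1.77150893e+01,  6.34251977e-02,
        5.33650559e-02, -5.44025318e-05]), 'position': array([0.22610385, 0.58196309, 0.22166802]), 'tool_rot': array([ 1.84327044e-01,  9.82864482e-01, -9.10418271e-04, -3.49929745e-04]), 'ft_force': array([ 0.40566006, -0.72260635,  0.00435622]), 'moment': array([-0.03845214,  0.02201325, -0.01141706]), 'grip_width': 0.08692432597811119} 0.0187
{'mtx': array([[469.86223007,   0.        , 320.86616487],
       [  0.        , 469.86223007, 199.84955092],
       [  0.        ,   0.        ,   1.        ]]), 'distortion': array([-0.0465369,  0.       ,  0.       ,  0.       ,  0.       ]), 'R': array([[ 0.00562649, -0.99998295,  0.00156576],
       [-0.99848563, -0.00570374, -0.05471673],
       [ 0.05472473, -0.00125552, -0.99850069]]), 't': array([-0.07380897,  0.55698337,  1.56383299])}
{'mtx': array([[338.03718502,   0.        , 315.19889844],
       [  0.        , 338.03718502, 196.04077189],
       [  0.        ,   0.        ,   1.        ]]), 'distortion': array([-0.06104877,  0.        ,  0.        ,  0.        ,  0.        ]), 'hand_eye': array([[-5.93358474e-04, -9.66144761e-01, -2.57999899e-01,
         7.09758244e-02],
       [ 9.99999691e-01, -7.06085800e-04,  3.44274577e-04,
        -6.85981913e-04],
       [-5.14789144e-04, -2.57999615e-01,  9.66144882e-01,
        -1.62502439e-01],
       [ 0.00000000e+00,  0.00000000e+00,  0.00000000e+00,
         1.00000000e+00]])}
```

View pics/top0.png

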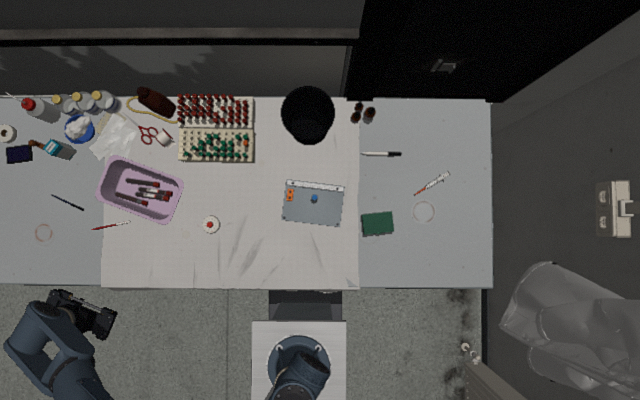

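View pics/scene0.png

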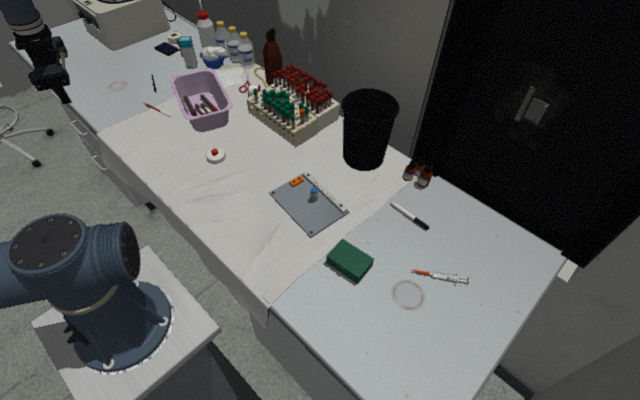

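```bash
python3 - <<'E'
import cv2
im=cv2.imread('pics/top0.png')[110:330,170:470]
cv2.imwrite('pics/top0c.png',cv2.resize(im,(800,587),interpolation=cv2.INTER_CUBIC))
E
```

```text
(no output)
```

View pics/top0c.png

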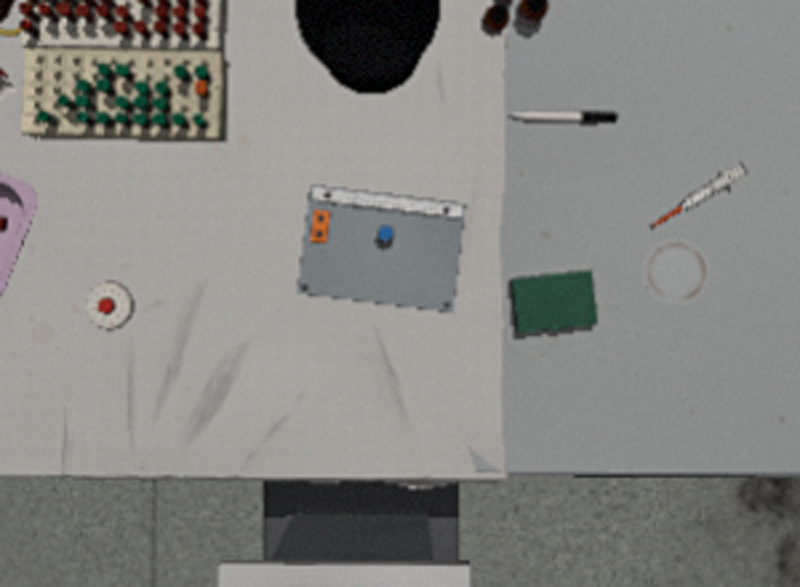

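The top crop shows the jig centred near full-image pixel (313,203), the vial's blue cap at (314,198), the green box at (377,223) to the right, and the timer at (211,225) to the left. Next I work out coarse positions.

```bash
python3 - <<'E'
from h import *
def c(p): return [170+p[0]*.375,110+p[1]*.375]
def P(name,pts,z): print(name,np.round(onz('top',[c(p) for p in pts],z),4).tolist())
P('plate',[(310,200),(299,292),(452,311),(464,216)],.013)
P('fence',[(311,186),(465,204),(464,217),(310,199)],.023)
P('vial',[(385,233)],.044)
P('boxtop',[(511,280),(592,271),(597,325),(516,337)],.036)
W=world('top','top0'); im=load('top0')['im'].astype(int)
g=(im[:,:,1]>im[:,:,0]+25)&(im[:,:,1]>im[:,:,2]+8); g[:,:340]=0; g[:,420:]=0
r=cv2.minAreaRect(np.argwhere(g)[:,::-1].astype(np.float32)); print(r)
print(np.round(onz('top',cv2.boxPoints(r),.036),4).tolist())
print(np.median(W[g],0),W[198,314])
P('target',[(650,100)],0)
o=robot.get_obs(); print(R.from_quat(o['tool_rot']).as_matrix().round(3))
E
```

```text
plate [[0.607, 0.0464, 0.013], [0.4907, 0.0591, 0.013], [0.4679, -0.1337, 0.013], [0.5878, -0.1484, 0.013]]
fence [[0.6238, 0.0446, 0.023], [0.6022, -0.1492, 0.023], [0.5858, -0.1479, 0.023], [0.6074, 0.0456, 0.023]]
vial [[0.5639, -0.0491, 0.044]]
boxtop [[0.5068, -0.2059, 0.036], [0.5185, -0.3068, 0.036], [0.4515, -0.3129, 0.036], [0.4362, -0.2122, 0.036]]
((377.506103515625, 223.05487060546875), (19.877676010131836, 29.485219955444336), 83.6598129272461)
[[0.5074, -0.2064, 0.036], [0.5187, -0.3036, 0.036], [0.4534, -0.3108, 0.036], [0.4421, -0.2137, 0.036]]
[ 0.48069108 -0.25759995  0.03625453] [ 0.56116198 -0.04806569  0.05494483]
target [[0.7395, -0.3877, 0.0]]
[[-0.932  0.362 -0.001]
 [ 0.362  0.932 -0.002]
 [ 0.    -0.002 -1.   ]]
```

```bash
cat >> h.py <<'E'
def down(yaw_y):  # tool down, tool y at world angle yaw_y
    y=np.array([np.cos(yaw_y),np.sin(yaw_y),0]); z=np.array([0,0,-1.]); return R.from_matrix(np.c_[np.cross(y,z),y,z])
def rel(p,yaw):
    o=robot.get_obs(); T=R.from_quat(o['tool_rot']); 
    print('t',round(o['time'],2),'shift cm',np.round(T.inv().apply(np.array(p)-o['position'])*100,2),'rot deg',np.round((T.inv()*down(yaw)).as_rotvec(degrees=True),2),'F',np.round(o['ft_force'],1),'w',round(o['grip_width'],4))
E
python3 - <<'E'
from h import *
rel([.5,-.13,.3],np.radians(83.6))
E
```

```text
t 0.1 shift cm [-51.32 -56.45  -7.74] rot deg [ -0.11  -0.03 -14.84] F [ 0.4 -0.7  0. ] w 0.0869
```

Emit:
drive_tool --targets '[-51.3,-56.5,-7.7,0,0,-14.8,-51.3,-56.5,-7.7,0,0,-14.8,-51.3,-56.5,-7.7,0,0,-14.8,-51.3,-56.5,-7.7,0,0,-14.8,-51.3,-56.5,-7.7,0,0,-14.8,-51.3,-56.5,-7.7,0,0,-14.8,-51.3,-56.5,-7.7,0,0,-14.8,-51.3,-56.5,-7.7,0,0,-14.8,-51.3,-56.5,-7.7,0,0,-14.8,-51.3,-56.5,-7.7,0,0,-14.8,-51.3,-56.5,-7.7,0,0,-14.8,-51.3,-56.5,-7.7,0,0,-14.8]'

```text
time: 1.1
position: [0.4044, 0.1168, 0.2728]
tool_rot: [0.056, 0.998, 0.0, -0.0]
ft_force: [1.5, 0.7, 0.7]
grip_width: 0.087
```

```bash
python3 - <<'E'
from h import *
rel([.5,-.13,.3],np.radians(83.6)); print(robot.get_obs()['position'])
E
```

```text
t 1.1 shift cm [-12.27 -23.45  -2.73] rot deg [ 0.   -0.02 -0.04] F [1.5 0.7 0.7] w 0.087
[0.4043536  0.11676494 0.27279459]
```

Emit:
drive_tool --targets '[-12.3,-23.4,-2.7,0,0,0,-12.3,-23.4,-2.7,0,0,0,-12.3,-23.4,-2.7,0,0,0,-12.3,-23.4,-2.7,0,0,0,-12.3,-23.4,-2.7,0,0,0,-12.3,-23.4,-2.7,0,0,0,-12.3,-23.4,-2.7,0,0,0,-12.3,-23.4,-2.7,0,0,0,-12.3,-23.4,-2.7,0,0,0,-12.3,-23.4,-2.7,0,0,0]'

```text
time: 1.93
position: [0.4992, -0.1262, 0.299]
tool_rot: [0.056, 0.998, 0.001, -0.001]
ft_force: [-0.3, 0.3, -0.6]
grip_width: 0.0874
```

```bash
python3 - <<'E'
from h import *
rel([.5,-.13,.3],np.radians(83.6)); print(robot.get_obs()['position'])
snap('wrist','w1')
E
```

```text
t 1.93 shift cm [-0.12 -0.37 -0.1 ] rot deg [ 0.09 -0.14 -0.02] F [-0.3  0.3 -0.6] w 0.0874
[ 0.49923764 -0.12622928  0.29898818]
```

View pics/w1.png

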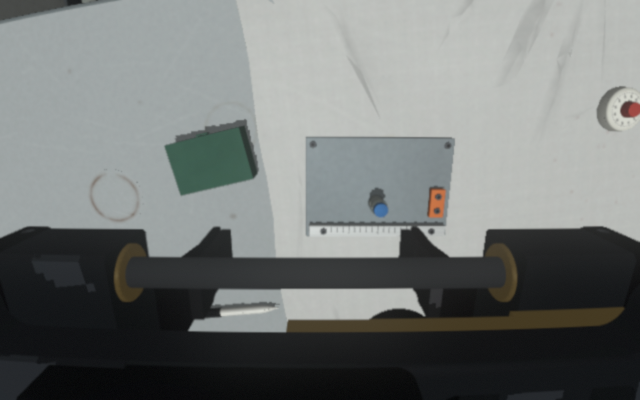

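The wrist view shows the jig plate (305–453, 137–236), the vial cap at (381,210), the orange stop at (437,203), and the box at (210,158). I enlarge it to read the corners.

```bash
python3 - <<'E'
import cv2
im=cv2.imread('pics/w1.png')
im=cv2.convertScaleAbs(im,alpha=1.5,beta=10)
cv2.imwrite('pics/w1a.png',cv2.resize(im[125:245,295:465],(794,560),interpolation=cv2.INTER_CUBIC))
cv2.imwrite('pics/w1b.png',cv2.resize(im[110:205,155:270],(690,570),interpolation=cv2.INTER_CUBIC))
E
```

```text
(no output)
```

View pics/w1a.png

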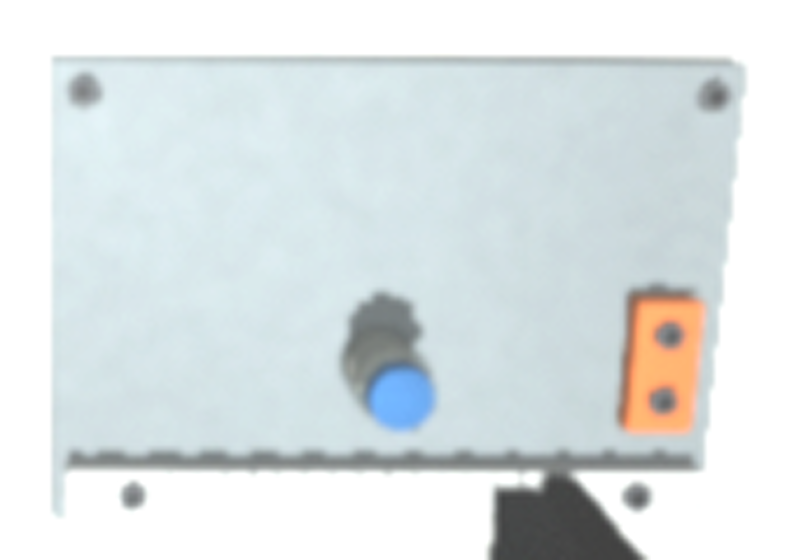

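View pics/w1b.png

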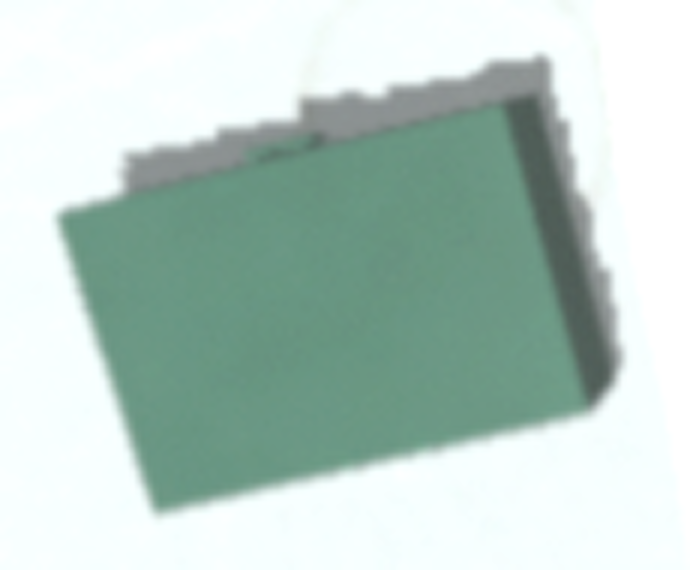

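The box clasp is on its near (robot) side at about mid-length. The box yaw is therefore about +0.12, and its plain long side faces the fence already.

```bash
python3 - <<'E'
from h import *
A=lambda p:[295+p[0]/794*170,125+p[1]/560*120]
B=lambda p:[155+p[0]/6,110+p[1]/6]
def P(n,pts,z,f=A):
    r=onz('wrist',[f(p) for p in pts],z,'w1'); print(n,np.round(r,4).tolist()); return r
pl=P('plate near',[(52,60),(742,64)],.013)
fe=P('fence bottom line',[(70,467),(695,467)],.023)
P('screws fence',[(133,496),(637,496)],.023)
P('vial cap',[(401,397)],.057)
P('stop',[(634,297),(621,428),(704,297),(693,430)],.023)
b=P('box',[(60,214),(503,103),(590,410),(156,512)],.036,B)
P('clasp',[(287,150)],.03,B)
d=pl[1]-pl[0]; print('yaw plate',np.degrees(np.arctan2(-d[0],d[1])))
d=fe[1]-fe[0]; print('yaw fence',np.degrees(np.arctan2(-d[0],d[1])))
for i,j in((0,1),(3,2),(0,3),(1,2)):
    d=b[j]-b[i]; print('box',np.linalg.norm(d),np.degrees(np.arctan2(-d[0],d[1])))
print('ctr',b.mean(0))
W=world('wrist','w1'); print(W[190,310].round(4),W[150,210].round(4),W[210,380].round(4))
T=world('top','top0'); m=(T[...,2]>.06)&(T[...,0]>.6)&(T[...,0]<1)&(abs(T[...,1])<.2)&(load('top0')['d']>0); print(T[m].min(0),T[m].max(0))
E
```

```text
plate near [[0.4669, -0.1344, 0.013], [0.4894, 0.0607, 0.013]]
fence bottom line [[0.5845, -0.143, 0.023], [0.6059, 0.0415, 0.023]]
screws fence [[0.5956, -0.1255, 0.023], [0.613, 0.0239, 0.023]]
vial cap [[0.5628, -0.0504, 0.057]]
stop [[0.5516, 0.0244, 0.023], [0.591, 0.0196, 0.023], [0.5539, 0.0448, 0.023], [0.5942, 0.041, 0.023]]
box [[0.4536, -0.3128, 0.036], [0.4422, -0.2152, 0.036], [0.5084, -0.2073, 0.036], [0.52, -0.3059, 0.036]]
clasp [[0.4466, -0.2639, 0.03]]
yaw plate -6.5598491144622235
yaw fence -6.616690467233357
box 0.0982859026529349 6.673874335190947
box 0.0992527458315143 6.68310458765884
box 0.06670804550841206 -84.08534646115066
box 0.06668625119264521 -83.25487697992287
ctr [ 0.4810802  -0.26028387  0.036     ]
[ 0.5377 -0.1376  0.0127] [ 0.4289 -0.1191  0.4617] [ 0.5627 -0.0514  0.0565]
[ 0.68096284 -0.19991584  0.06004322] [0.92377245 0.19997034 0.732267  ]
```

```bash
python3 - <<'E'
from h import *
rel([.5628,-.0504,.1],np.radians(83.4));rel([.5628,-.0504,.019],np.radians(83.4))
E
```

```text
t 1.98 shift cm [-5.52  8.18 19.91] rot deg [ 0.07 -0.12  0.23] F [ 0.3  0.  -0.7] w 0.0874
t 1.98 shift cm [-5.53  8.17 28.01] rot deg [ 0.07 -0.12  0.23] F [ 0.3  0.  -0.7] w 0.0874
```

Emit:
drive_tool --targets '[-5.5,8.2,19.9,0.1,-0.1,0.2,-5.5,8.2,19.9,0.1,-0.1,0.2,-5.5,8.2,19.9,0.1,-0.1,0.2,-5.5,8.2,19.9,0.1,-0.1,0.2,-5.5,8.2,19.9,0.1,-0.1,0.2,-5.5,8.2,19.9,0.1,-0.1,0.2,-5.5,8.2,19.9,0.1,-0.1,0.2,-5.5,8.2,19.9,0.1,-0.1,0.2,-5.5,8.2,19.9,0.1,-0.1,0.2,-5.5,8.2,19.9,0.1,-0.1,0.2]'

```text
time: 2.82
position: [0.5653, -0.0532, 0.1032]
tool_rot: [0.058, 0.998, -0.002, 0.003]
ft_force: [-0.2, -0.6, 0.5]
grip_width: 0.0866
```

```bash
python3 - <<'E'
from h import *
rel([.5628,-.0504,.1],np.radians(83.4));rel([.5628,-.0504,.019],np.radians(83.4))
snap('wrist','w2')
W=world('wrist','w2'); im=load('w2')['im'].astype(int); m=(im[...,2]>im[...,0]+60); print(m.sum(),np.median(W[m],0),W[m].min(0),W[m].max(0))
E
```

```text
t 2.82 shift cm [0.28 0.25 0.32] rot deg [-0.15  0.34 -0.07] F [-0.2 -0.6  0.5] w 0.0866
t 2.82 shift cm [0.33 0.27 8.42] rot deg [-0.15  0.34 -0.07] F [-0.2 -0.6  0.5] w 0.0866
310 [ 0.56601883 -0.05041965  0.05614465] [ 0.4936793  -0.05861626  0.05303466] [ 0.57205978 -0.04279655  0.26525888]
```

View pics/w2.png

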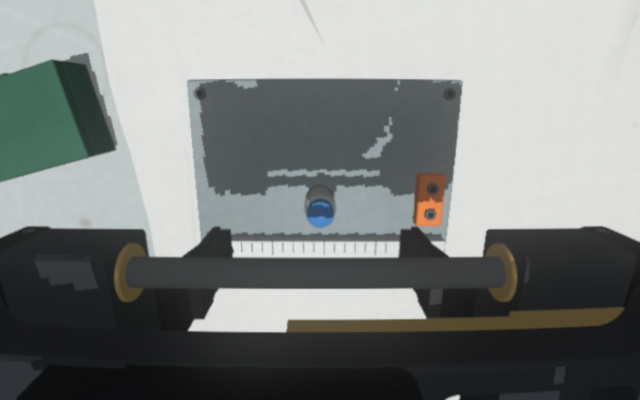

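The view shows the vial cap at (320,210), midway between the fingers at (215,245) and (415,245). I descend and close.

Emit:
drive_tool --targets '[0.3,0.2,4,0,0.3,0,0.3,0.2,6,0,0.3,0,0.3,0.2,8.4,0,0.3,0,0.3,0.2,8.4,0,0.3,0,0.3,0.2,8.4,0,0.3,0,0.3,0.2,8.4,0,0.3,0,0.3,0.2,8.4,0,0.3,0,0.3,0.2,8.4,0,0.3,0]'

```text
time: 3.53
position: [0.5627, -0.0506, 0.0184]
tool_rot: [0.058, 0.998, -0.001, -0.0]
ft_force: [0.0, -0.2, 0.2]
grip_width: 0.0872
```

Emit:
drive_tool --targets '[0,0,0,0,0,0,0,0,0,0,0,0,0,0,0,0,0,0,0,0,0,0,0,0,0,0,0,0,0,0,0,0,0,0,0,0,0,0,0,0,0,0,0,0,0,0,0,0,0,0,0,0,0,0]' --grip 1 --squeeze 10

```text
time: 4.28
position: [0.5616, -0.0501, 0.0166]
tool_rot: [0.058, 0.998, -0.001, -0.002]
ft_force: [1.2, 0.1, -0.4]
grip_width: 0.0351
```

```bash
python3 - <<'E'
from h import *
rel([.5628,-.0504,.019],np.radians(83.4)); rel([.63,-.265,.12],np.radians(83.4))
print(robot.get_obs()['position'])
E
```

```text
t 4.28 shift cm [-0.12 -0.01 -0.24] rot deg [-0.1  -0.21 -0.04] F [ 1.2  0.1 -0.4] w 0.0351
t 4.28 shift cm [ -9.24 -20.57 -10.34] rot deg [-0.1  -0.21 -0.04] F [ 1.2  0.1 -0.4] w 0.0351
[ 0.56157459 -0.05012657  0.01657779]
```

Emit:
drive_tool --targets '[0,0,0,0,0,0,0,0,0,0,0,0,0,0,0,0,0,0,0,0,0,0,0,0,0,0,0,0,0,0]'

```text
time: 4.7
position: [0.5616, -0.0501, 0.0166]
tool_rot: [0.058, 0.998, -0.001, -0.002]
ft_force: [0.1, 1.1, -0.2]
grip_width: 0.0214
```

Emit:
drive_tool --targets '[0,0,-2,0,0,0,0,0,-5,0,0,0,0,0,-9,0,0,0,-1,-3,-10.3,0,0,0,-9.2,-20.6,-10.3,0,0,0,-9.2,-20.6,-10.3,0,0,0,-9.2,-20.6,-10.3,0,0,0,-9.2,-20.6,-10.3,0,0,0,-9.2,-20.6,-10.3,0,0,0,-9.2,-20.6,-10.3,0,0,0,-9.2,-20.6,-10.3,0,0,0,-9.2,-20.6,-10.3,0,0,0]'

```text
time: 5.7
position: [0.6285, -0.2643, 0.119]
tool_rot: [0.058, 0.998, 0.0, -0.003]
ft_force: [0.3, -0.1, -1.0]
grip_width: 0.0215
```

```bash
python3 - <<'E'
from h import *
rel([.63,-.265,.005],np.radians(83.4)); snap('wrist','w3')
E
```

```text
t 5.7 shift cm [-0.22 -0.06 11.4 ] rot deg [-0.01 -0.32 -0.06] F [ 0.3 -0.1 -1. ] w 0.0215
```

View pics/w3.png

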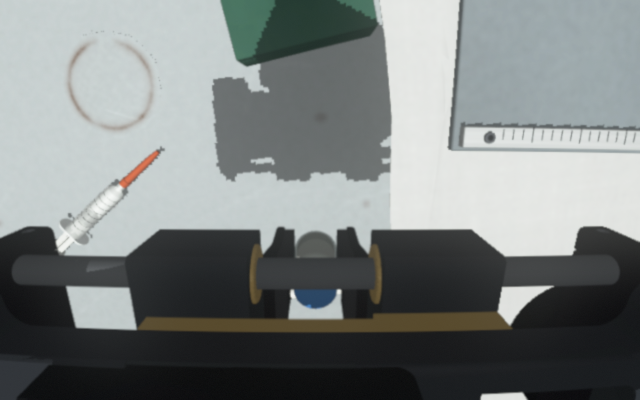

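The vial is held at (316,250–300), upright. The syringe tip at (160,148) is well clear. I lower it.

Emit:
drive_tool --targets '[-0.2,0,4,0,0,0,-0.2,0,7,0,0,0,-0.2,0,9.5,0,0,0,-0.2,0,10.8,0,0,0,-0.2,0,11.2,0,0,0,-0.2,0,11.2,0,0,0,-0.2,0,11.2,0,0,0]'

```text
time: 6.33
position: [0.6321, -0.2656, 0.009]
tool_rot: [0.058, 0.998, -0.001, -0.001]
ft_force: [1.2, 0.0, 0.1]
grip_width: 0.0219
```

```bash
python3 - <<'E'
from h import *
rel([.63,-.265,.004],np.radians(83.4)); print(robot.get_obs()['position'])
E
```

```text
t 6.33 shift cm [0.21 0.04 0.5 ] rot deg [-0.15 -0.09 -0.  ] F [1.2 0.  0.1] w 0.0219
[ 0.63206181 -0.26560012  0.00899821]
```

Emit:
drive_tool --targets '[0,0,0.2,0,0,0,0,0,0.4,0,0,0,0,0,0.4,0,0,0,0,0,0.4,0,0,0]'

```text
time: 6.67
position: [0.6314, -0.2659, 0.0044]
tool_rot: [0.058, 0.998, -0.001, -0.001]
ft_force: [-0.3, 0.1, 0.3]
grip_width: 0.0213
```

Emit:
drive_tool --targets '[0,0,0.05,0,0,0,0,0,0.05,0,0,0,0,0,0.05,0,0,0]'

```text
time: 6.92
position: [0.6314, -0.2659, 0.0036]
tool_rot: [0.058, 0.998, -0.001, -0.001]
ft_force: [-0.7, -0.7, 1.7]
grip_width: 0.0215
```

Emit:
drive_tool --targets '[0,0,0,0,0,0,0,0,0,0,0,0,0,0,0,0,0,0,0,0,0,0,0,0,0,0,0,0,0,0,0,0,0,0,0,0]' --grip 0.1

```text
time: 7.42
position: [0.6311, -0.2656, 0.0031]
tool_rot: [0.058, 0.998, -0.001, -0.002]
ft_force: [0.6, -0.1, -0.3]
grip_width: 0.0385
```

Emit:
drive_tool --targets '[0,0,-2,0,0,0,0,0,-5,0,0,0,0,0,-8,0,0,0,0,0,-12,0,0,0,0,0,-16,0,0,0,0,0,-16,0,0,0,0,0,-16,0,0,0]'

```text
time: 8.0
position: [0.6336, -0.2665, 0.167]
tool_rot: [0.058, 0.998, -0.003, 0.002]
ft_force: [-0.4, -0.5, -0.3]
grip_width: 0.0392
```

```bash
python3 - <<'E'
from h import *
snap('wrist','w4'); rel([.48,-.26,.2],np.radians(6.7));
E
```

```text
t 8.05 shift cm [15.16 -1.22 -3.54] rot deg [-1.900e-01  1.000e-02  7.666e+01] F [-0.2 -0.4 -0.3] w 0.0393
```

View pics/w4.png

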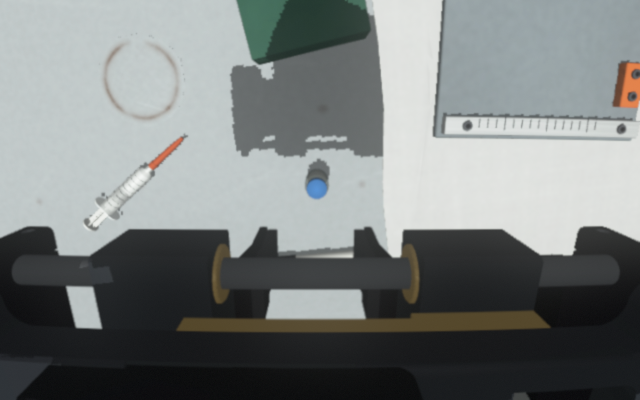

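The vial stands upright at (317,187), clear of the jig. Next is the box. I'll grip it 22 mm left of its middle so the pads miss the clasp.

```bash
python3 - <<'E'
from h import *
print(robot.get_obs()['q'].round(3)); rel([.4784,-.2382,.15],np.radians(6.7))
E
```

```text
[-0.559  0.672  1.321 -0.003  1.149 -2.013]
t 8.05 shift cm [15.56  0.94  1.45] rot deg [-1.900e-01  1.000e-02  7.666e+01] F [-0.2 -0.4 -0.3] w 0.0393
```

Emit:
drive_tool --targets '[15.6,0.9,1.4,0,0,77,15.6,0.9,1.4,0,0,77,15.6,0.9,1.4,0,0,77,15.6,0.9,1.4,0,0,77,15.6,0.9,1.4,0,0,77,15.6,0.9,1.4,0,0,77,15.6,0.9,1.4,0,0,77,15.6,0.9,1.4,0,0,77,15.6,0.9,1.4,0,0,77,15.6,0.9,1.4,0,0,77,15.6,0.9,1.4,0,0,77,15.6,0.9,1.4,0,0,77]' --grip -1

```text
time: 9.05
position: [0.4763, -0.2374, 0.1477]
tool_rot: [0.667, 0.745, -0.002, -0.003]
ft_force: [-0.4, -0.4, 0.5]
grip_width: 0.0868
```

Emit:
drive_tool --targets '[0,0,0,0,0,0,0,0,0,0,0,0]'

```text
time: 9.22
position: [0.477, -0.238, 0.1487]
tool_rot: [0.666, 0.746, -0.002, -0.002]
ft_force: [0.4, 0.3, -0.4]
grip_width: 0.087
```

```bash
python3 - <<'E'
from h import *
snap('wrist','w5'); rel([.4784,-.2382,.06],np.radians(6.7))
W=world('wrist','w5'); im=load('w5')['im'].astype(int); m=(im[...,1]>im[...,0]+20)&(abs(W[...,2]-.036)<.004)
p=W[m][:,:2]; r=cv2.minAreaRect(p.astype(np.float32)*1000); print(m.sum(),r,p.mean(0))
E
```

```text
t 9.27 shift cm [-0.02  0.16  8.89] rot deg [-0.29 -0.02 -0.25] F [-0.4  0.3 -0. ] w 0.0869
4634 ((478.6034851074219, -254.34738159179688), (69.44234466552734, 84.79157257080078), 6.496709823608398) [ 0.47701223 -0.26380969]
```

View pics/w5.png

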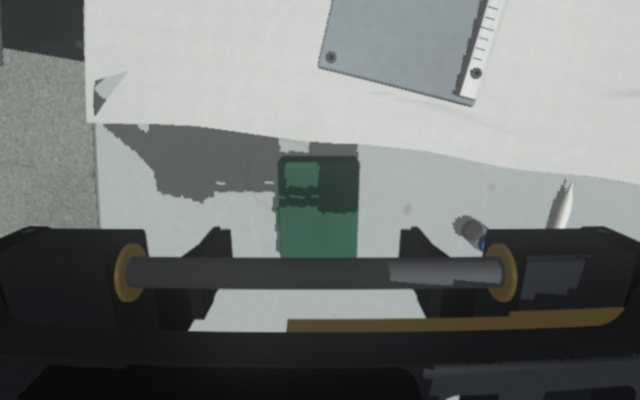

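The box sits between the fingers: its sides are at columns 280 and 357, and the fingers at about 215 and 415. I descend.

Emit:
drive_tool --targets '[0,0.2,4,-0.2,0,-0.2,0,0.2,8,-0.2,0,-0.2,0,0.2,11,-0.2,0,-0.2,0,0.2,13,-0.2,0,-0.2,0,0.2,13.3,-0.2,0,-0.2,0,0.2,13.3,-0.2,0,-0.2,0,0.2,13.3,-0.2,0,-0.2,0,0.2,13.3,-0.2,0,-0.2]'

```text
time: 9.93
position: [0.4803, -0.2392, 0.0182]
tool_rot: [0.665, 0.747, -0.0, 0.002]
ft_force: [-0.2, -0.2, -0.1]
grip_width: 0.0868
```

```bash
python3 - <<'E'
from h import *
rel([.4784,-.2382,.015],np.radians(6.7))
E
```

```text
t 9.93 shift cm [ 0.12 -0.17  0.32] rot deg [ 0.11  0.18 -0.12] F [-0.2 -0.2 -0.1] w 0.0868
```

Emit:
drive_tool --targets '[0,0,0.1,0,0,0,0,0,0.1,0,0,0,0,0,0.1,0,0,0]'

```text
time: 10.18
position: [0.4797, -0.2388, 0.0167]
tool_rot: [0.665, 0.746, -0.0, 0.001]
ft_force: [-0.6, 0.1, 0.8]
grip_width: 0.0875
```

Emit:
drive_tool --targets '[0,0,0,0,0,0,0,0,0,0,0,0,0,0,0,0,0,0,0,0,0,0,0,0,0,0,0,0,0,0,0,0,0,0,0,0,0,0,0,0,0,0]' --grip 1 --squeeze 50

```text
time: 10.77
position: [0.4792, -0.2385, 0.0158]
tool_rot: [0.666, 0.746, -0.0, 0.0]
ft_force: [0.1, 0.7, 1.8]
grip_width: 0.0674
```

```bash
python3 - <<'E'
from h import *
o=robot.get_obs();print(o['position'],R.from_quat(o['tool_rot']).as_matrix().round(4)); rel([.4784,-.2382,.015],np.radians(6.7))
E
```

```text
[ 0.47924041 -0.23846163  0.01577052] [[-1.141e-01  9.935e-01 -2.000e-04]
 [ 9.935e-01  1.141e-01 -9.000e-04]
 [-9.000e-04 -3.000e-04 -1.000e+00]]
t 10.77 shift cm [ 0.04 -0.08  0.08] rot deg [-0.02  0.05 -0.15] F [0.1 0.7 1.8] w 0.0674
```

Emit:
drive_tool --targets '[0,0,-1,0,0,0,0,0,-3,0,0,0,0,0,-6,0,0,0,0,0,-8,0,0,0,0,0,-8,0,0,0,0,0,-8,0,0,0]'

```text
time: 11.27
position: [0.4799, -0.2388, 0.0971]
tool_rot: [0.665, 0.746, -0.0, 0.002]
ft_force: [-0.2, -0.5, -1.7]
grip_width: 0.068
```

```bash
python3 - <<'E'
from h import *
rel([.5576,-.0142,.075],np.radians(-6.6))
E
```

```text
t 11.27 shift cm [21.43 10.28  2.17] rot deg [ 0.13  0.16 13.16] F [-0.2 -0.5 -1.7] w 0.068
```

Emit:
drive_tool --targets '[21.4,10.3,2,0,0,13.2,21.4,10.3,2,0,0,13.2,21.4,10.3,2,0,0,13.2,21.4,10.3,2,0,0,13.2,21.4,10.3,2,0,0,13.2,21.4,10.3,2,0,0,13.2,21.4,10.3,2,0,0,13.2,21.4,10.3,2,0,0,13.2,21.4,10.3,2,0,0,13.2,21.4,10.3,2,0,0,13.2]'

```text
time: 12.1
position: [0.5563, -0.015, 0.0749]
tool_rot: [0.747, 0.664, -0.001, -0.0]
ft_force: [0.0, -0.6, -1.2]
grip_width: 0.0676
```

```bash
python3 - <<'E'
from h import *
snap('wrist','w6'); rel([.5576,-.0142,.031],np.radians(-6.6))
snap('top','top1')
im=cv2.imread('pics/top1.png')[150:270,240:420]
cv2.imwrite('pics/top1c.png',cv2.resize(im,(800,533),interpolation=cv2.INTER_CUBIC))
E
```

```text
t 12.15 shift cm [0.13 0.1  4.41] rot deg [-0.07  0.06 -0.16] F [ 0.7 -0.3 -0.3] w 0.0675
```

View pics/w6.png

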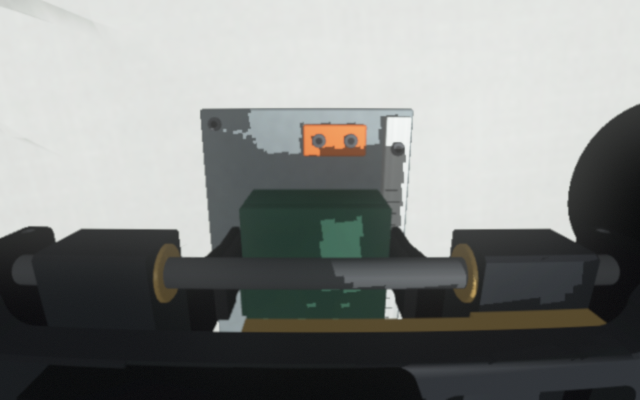

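View pics/top1c.png

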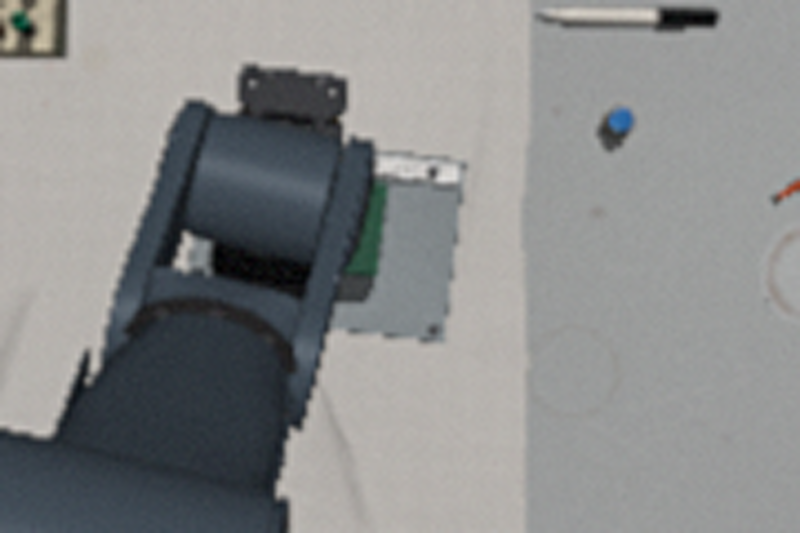

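The wrist view shows the box (240–390, 190–320) held square, short of the stop at (333,140) and of the fence at (398,150). I check the bin's clearance before going on.

```bash
python3 - <<'E'
from h import *
T=world('top','top0'); m=(T[...,2]>.03)&(T[...,0]>.64)&(T[...,0]<1)&(abs(T[...,1])<.1)&(load('top0')['d']>0); q=T[m]; q=q[np.argsort(q[:,0])]; print(q[:5].round(3),q[:,2].max())
E
```

```text
[[ 0.728 -0.028  0.205]
 [ 0.729 -0.025  0.204]
 [ 0.729 -0.031  0.203]
 [ 0.731 -0.022  0.209]
 [ 0.731 -0.034  0.209]] 0.6879327689040112
```

Emit:
drive_tool --targets '[0.1,0.1,2,0,0,0,0.1,0.1,3.5,0,0,0,0.1,0.1,4,0,0,0,0.1,0.1,4.1,0,0,0,0.1,0.1,4.1,0,0,0,0.1,0.1,4.1,0,0,0,0.1,0.1,4.1,0,0,0,0.1,0.1,4.1,0,0,0]'

```text
time: 12.87
position: [0.5588, -0.0134, 0.0353]
tool_rot: [0.747, 0.665, 0.0, 0.001]
ft_force: [0.0, 0.1, -1.2]
grip_width: 0.0679
```

```bash
python3 - <<'E'
from h import *
rel([.5576,-.0142,.0298],np.radians(-6.6));rel([.5667,-.0056,.0298],np.radians(-6.6)); snap('wrist','w7')
E
```

```text
t 12.87 shift cm [-0.1  -0.11  0.55] rot deg [ 0.08  0.06 -0.05] F [ 0.   0.1 -1.2] w 0.0679
t 12.87 shift cm [0.86 0.7  0.55] rot deg [ 0.08  0.06 -0.05] F [ 0.   0.1 -1.2] w 0.0679
```

View pics/w7.png

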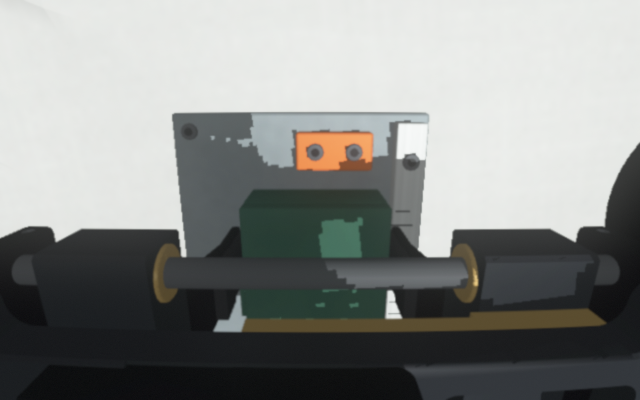

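Clearance is fine and the box is parallel to the plate. I lower to about 1 mm above the plate.

Emit:
drive_tool --targets '[0,0,0.3,0,0,0,0,0,0.45,0,0,0,0,0,0.45,0,0,0,0,0,0.45,0,0,0,0,0,0.45,0,0,0,0,0,0.45,0,0,0]'

```text
time: 13.42
position: [0.5583, -0.0131, 0.03]
tool_rot: [0.747, 0.665, -0.0, 0.0]
ft_force: [-0.4, -0.7, -1.0]
grip_width: 0.0679
```

Emit:
drive_tool --targets '[0.3,0,0,0,0,0,0.5,0,0,0,0,0,0.5,0,0,0,0,0,0.5,0,0,0,0,0,0.5,0,0,0,0,0]'

```text
time: 13.83
position: [0.5588, -0.0081, 0.03]
tool_rot: [0.747, 0.665, -0.0, 0.0]
ft_force: [0.7, 0.2, -1.2]
grip_width: 0.0679
```

Emit:
drive_tool --targets '[0.1,0,0,0,0,0,0.2,0,0,0,0,0,0.2,0,0,0,0,0,0.2,0,0,0,0,0]'

```text
time: 14.17
position: [0.5591, -0.0062, 0.03]
tool_rot: [0.747, 0.665, -0.0, 0.0]
ft_force: [-0.3, 0.1, -0.3]
grip_width: 0.0675
```

Emit:
drive_tool --targets '[0.1,0,0,0,0,0,0.15,0,0,0,0,0,0.15,0,0,0,0,0,0.15,0,0,0,0,0]'

```text
time: 14.5
position: [0.5592, -0.0047, 0.03]
tool_rot: [0.747, 0.665, -0.0, 0.0]
ft_force: [0.7, 0.4, -1.0]
grip_width: 0.0675
```

Emit:
drive_tool --targets '[0.1,0,0,0,0,0,0.1,0,0,0,0,0,0.1,0,0,0,0,0]'

```text
time: 14.75
position: [0.5593, -0.0037, 0.03]
tool_rot: [0.747, 0.665, -0.0, 0.0]
ft_force: [1.1, -0.5, -1.1]
grip_width: 0.0676
```

Emit:
drive_tool --targets '[0.1,0,0,0,0,0,0.1,0,0,0,0,0,0.1,0,0,0,0,0]'

```text
time: 15.0
position: [0.5595, -0.0029, 0.03]
tool_rot: [0.747, 0.665, -0.0, 0.0]
ft_force: [-0.3, -2.0, -0.3]
grip_width: 0.0675
```

Emit:
drive_tool --targets '[0.1,0,0,0,0,0,0.1,0,0,0,0,0,0.1,0,0,0,0,0]'

```text
time: 15.25
position: [0.5595, -0.0028, 0.0301]
tool_rot: [0.747, 0.665, -0.001, 0.001]
ft_force: [-0.4, -4.7, -0.3]
grip_width: 0.0679
```

The box has touched the stop (−4.7 N in y). Now I move it toward the fence.

Emit:
drive_tool --targets '[0,0.2,0,0,0,0,0,0.4,0,0,0,0,0,0.5,0,0,0,0,0,0.5,0,0,0,0,0,0.5,0,0,0,0]'

```text
time: 15.67
position: [0.5621, -0.0031, 0.0296]
tool_rot: [0.747, 0.665, -0.003, -0.001]
ft_force: [-3.7, -5.6, -0.2]
grip_width: 0.0675
```

Emit:
drive_tool --targets '[0,0.1,0,0,0,0,0,0.1,0,0,0,0,0,0.1,0,0,0,0]'

```text
time: 15.92
position: [0.5628, -0.0032, 0.0294]
tool_rot: [0.747, 0.665, -0.003, -0.001]
ft_force: [-3.2, -5.5, -0.6]
grip_width: 0.0675
```

Emit:
drive_tool --targets '[0,0.1,0,0,0,0,0,0.1,0,0,0,0,0,0.1,0,0,0,0]'

```text
time: 16.17
position: [0.5637, -0.0033, 0.0294]
tool_rot: [0.746, 0.665, -0.003, -0.001]
ft_force: [-3.7, -4.8, -0.2]
grip_width: 0.0676
```

Emit:
drive_tool --targets '[0,0.1,0,0,0,0,0,0.2,0,0,0,0,0,0.2,0,0,0,0,0,0.2,0,0,0,0]'

```text
time: 16.5
position: [0.5656, -0.0035, 0.0293]
tool_rot: [0.746, 0.665, -0.003, -0.002]
ft_force: [-3.9, -5.3, -0.1]
grip_width: 0.0676
```

Emit:
drive_tool --targets '[0,0.1,0,0,0,0,0,0.1,0,0,0,0,0,0.1,0,0,0,0]'

```text
time: 16.75
position: [0.5666, -0.0036, 0.0293]
tool_rot: [0.746, 0.665, -0.003, -0.002]
ft_force: [-4.0, -5.1, -0.6]
grip_width: 0.0676
```

Emit:
drive_tool --targets '[0,0.1,0,0,0,0,0,0.1,0,0,0,0,0,0.1,0,0,0,0]'

```text
time: 17.0
position: [0.5676, -0.0038, 0.0293]
tool_rot: [0.746, 0.665, -0.003, -0.002]
ft_force: [-3.7, -4.4, -1.3]
grip_width: 0.0678
```

Emit:
drive_tool --targets '[0,0.1,0,0,0,0,0,0.1,0,0,0,0,0,0.1,0,0,0,0]'

```text
time: 17.25
position: [0.5678, -0.0038, 0.0293]
tool_rot: [0.747, 0.665, -0.004, -0.002]
ft_force: [-5.4, -4.9, 0.8]
grip_width: 0.0676
```

Emit:
drive_tool --targets '[0,0.1,0,0,0,0,0,0.1,0,0,0,0,0,0.1,0,0,0,0]'

```text
time: 17.5
position: [0.5678, -0.0037, 0.0293]
tool_rot: [0.747, 0.665, -0.004, -0.003]
ft_force: [-6.6, -5.1, 1.0]
grip_width: 0.0676
```

```bash
python3 - <<'E'
from h import *
rel([.5678,-.0037,.0288],np.radians(-6.6))
E
```

```text
t 17.5 shift cm [ 0.   -0.    0.05] rot deg [-0.58  0.13 -0.01] F [-6.6 -5.1  1. ] w 0.0676
```

Emit:
drive_tool --targets '[0,0.1,0.1,0,0,0,0,0.2,0.1,0,0,0,0,0.3,0.1,0,0,0,0,0.3,0.1,0,0,0]' --squeeze 60

```text
time: 17.83
position: [0.5679, -0.0038, 0.0292]
tool_rot: [0.747, 0.665, -0.006, -0.005]
ft_force: [-12.8, -5.4, 12.2]
grip_width: 0.0673
```

```bash
python3 - <<'E'
from h import *
rel([.5678,-.0037,.0288],np.radians(-6.6))
E
```

```text
t 17.83 shift cm [ 0.01 -0.01  0.04] rot deg [-0.91  0.13 -0.01] F [-12.8  -5.4  12.2] w 0.0673
```

The gripper has tipped about 0.9° toward the fence, so I counter-rotate while pressing down.

Emit:
drive_tool --targets '[0,0.05,0.1,-0.5,0,0,0,0.1,0.1,-1,0,0,0,0.1,0.15,-1,0,0,0,0.1,0.15,-1,0,0]'

```text
time: 18.17
position: [0.5678, -0.0038, 0.0287]
tool_rot: [0.747, 0.665, -0.001, 0.001]
ft_force: [-16.6, -5.8, 20.4]
grip_width: 0.0674
```

```bash
python3 - <<'E'
from h import *
rel([.5678,-.0037,.0288],np.radians(-6.6)); print(robot.get_obs()['moment'],robot.get_obs()['position'])
E
```

```text
t 18.17 shift cm [ 0.01  0.   -0.01] rot deg [-0.03  0.13  0.  ] F [-16.6  -5.8  20.4] w 0.0674
[-1.1124397   2.85327171 -0.24610388] [ 0.56776407 -0.00383029  0.02872365]
```

Emit:
drive_tool --targets '[0,0.05,0.05,0,0,0,0,0.05,0.1,0,0,0,0,0.05,0.1,0,0,0,0,0.05,0.1,0,0,0,0,0.05,0.1,0,0,0,0,0.05,0.1,0,0,0]'

```text
time: 18.67
position: [0.5678, -0.0038, 0.0287]
tool_rot: [0.747, 0.665, -0.001, 0.0]
ft_force: [-18.9, -6.2, 28.8]
grip_width: 0.0679
```

```bash
python3 - <<'E'
from h import *
rel([.5678,-.0037,.0288],np.radians(-6.6)); print(robot.get_obs()['moment'],robot.get_obs()['position'])
snap('wrist','w8'); snap('scene','s8'); snap('top','t8')
W=world('wrist','w8')
im=cv2.imread('pics/s8.png')[140:300,230:480]; cv2.imwrite('pics/s8c.png',cv2.resize(im,(800,512),interpolation=cv2.INTER_CUBIC))
im=cv2.convertScaleAbs(cv2.imread('pics/w8.png')[90:340,160:480],alpha=1.8); cv2.imwrite('pics/w8c.png',cv2.resize(im,(768,600),interpolation=cv2.INTER_CUBIC))
rel([.5678,-.0037,.0288],np.radians(-6.6))
E
```

```text
t 18.67 shift cm [ 0.01 -0.   -0.01] rot deg [-0.06  0.13  0.01] F [-18.9  -6.2  28.8] w 0.0679
[-1.10583372  3.08632604 -0.34304667] [ 0.56779471 -0.00380178  0.02870184]
t 18.82 shift cm [ 0.01  0.   -0.01] rot deg [-0.07  0.13  0.  ] F [-19.6  -5.8  28.9] w 0.0677
```

View pics/w8c.png

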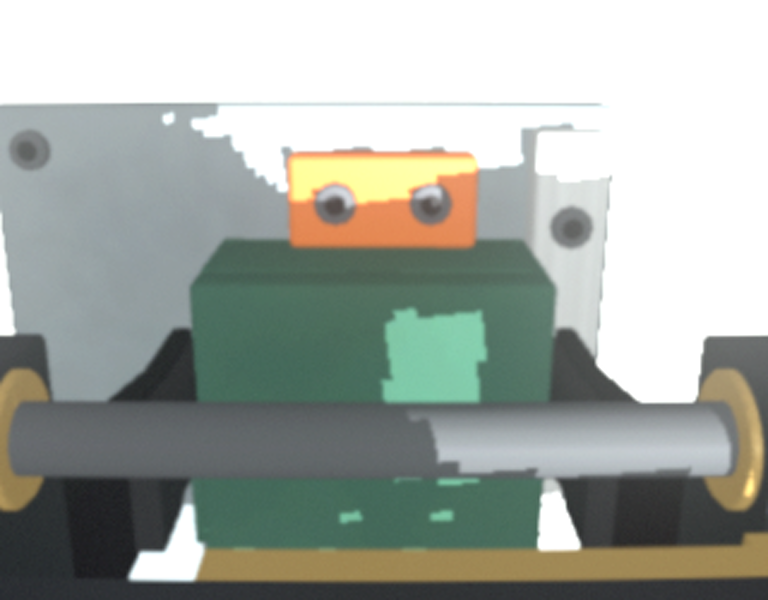

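View pics/s8c.png

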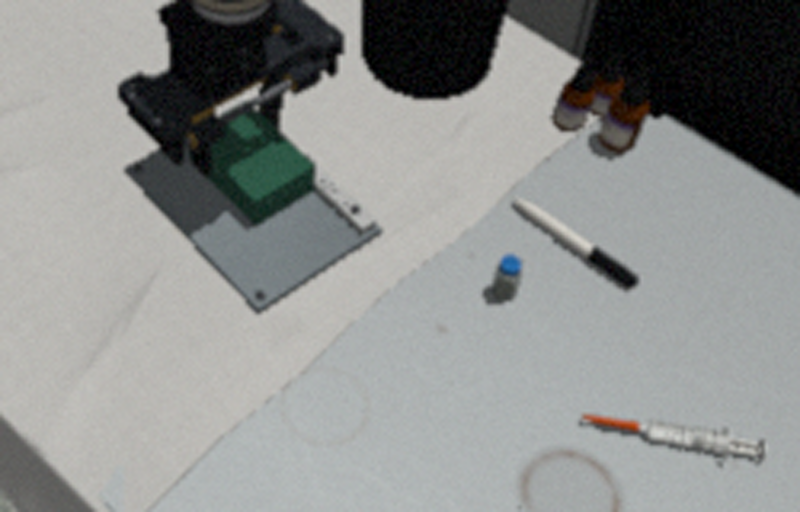

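The wrist crop shows the box end meeting the stop's face (edge at row 245, parallel to the plate edge at row 104) and the box's right side against the fence. The scene crop shows the vial upright at (508,275), and the marker and syringe undisturbed. One last check of the box top from the depth image.

```bash
python3 - <<'E'
from h import *
for f in('w8',):
    W=world('wrist',f); im=load(f)['im'].astype(int)
    sub=np.zeros(W.shape[:2],bool); sub[212:254,245:385]=1
    m=sub&(load(f)['d']>0)&(abs(W[...,2]-.049)<.008)
    P=W[m]; A=np.c_[P[:,:2]-P[:,:2].mean(0),np.ones(len(P))]; c=np.linalg.lstsq(A,P[:,2],rcond=None)[0]; print(m.sum(),'z',c[2],'tilt deg',np.degrees(c[:2]))
    a=onz('wrist',[(160+192/2.4,90+283/2.4),(160+555/2.4,90+283/2.4)],.049,f); d=a[1]-a[0]; print('box end edge yaw',np.degrees(np.arctan2(d[1],d[0])),a)
    b=onz('wrist',[(160+5/2.4,90+104/2.4),(160+603/2.4,90+104/2.4)],.013,f); d=b[1]-b[0]; print('plate edge yaw',np.degrees(np.arctan2(d[1],d[0])))
print(robot.get_obs()['time'],robot.get_obs()['ft_force'])
E
```

```text
5863 z 0.04929964552196302 tilt deg [0.0288256  0.60798333]
box end edge yaw -6.603502503778596 [[0.53721865 0.02654924 0.049     ]
 [0.60343602 0.01888353 0.049     ]]
plate edge yaw -6.73459996968333
18.8167 [-19.57619863  -5.7710157   28.8796718 ]
```

```bash
python3 - <<'E'
from h import *
def fit(f,r0,r1,c0,c1,z0):
    W=world('wrist',f); s=np.zeros(W.shape[:2],bool); s[r0:r1,c0:c1]=1
    m=s&(load(f)['d']>0)&(abs(W[...,2]-z0)<.008); P=W[m]
    A=np.c_[P[:,:2]-P[:,:2].mean(0),np.ones(len(P))]; c=np.linalg.lstsq(A,P[:,2],rcond=None)[0]; print(f,m.sum(),c[2].round(4),np.degrees(c[:2]).round(2),P[:,1].min().round(3),P[:,1].max().round(3))
fit('w8',140,220,165,230,.013)   # plate
fit('w8',20,125,60,560,0)   # bench
fit('w6',212,250,250,380,.0965-.0)
fit('w7',212,250,250,380,.055)
E
```

```text
w8 5181 0.0134 [-0.48  0.69] 0.011 0.058
w8 52269 0.0016 [-0.24  0.25] 0.042 0.128
w6 4912 0.0954 [0.04 0.72] -0.012 0.013
w7 4921 0.0558 [0.14 0.63] -0.01 0.015
```

The plate shows the same apparent 0.6° tilt, so that is camera bias and the box is flat. I hand in.

```bash
python3 - <<'E'
from h import *
robot.hand_in(); o=robot.get_obs(); print(o['time'],o['ft_force'],o['position'],o['grip_width'])
E
```

```text
the job is handed in; nothing more can be done
the job is handed in; nothing more can be done
```

I took the vial off the jig and stood it upright on the bench at about (0.631, −0.266). I then set the box on the plate, end against the orange stop and plain long side against the fence, and handed in at about 19 s with the gripper still pressing it.

**Forces:** the last reading was about 29 N down, 20 N toward the fence and 6 N toward the stop. They were nearly unchanged between the last two readings.

**Position:**
- **Height:** the tool was at the height expected for a fully seated box. The depth image puts the box top at 49.3 mm, against 49 mm expected.
- **Angle:** the box's end edge measured −6.60°, against −6.73° for the plate edge in the same image. Gripper tilt was about 0.1°.
- **Fence contact:** I judged this from the contact force, the twisting moment (the push centres near the middle of the box) and the pictures. I could not see the full length of the fence contact.

**Checks that disagreed:**
- The box touched the stop about 2 mm and the fence about 1 mm further on than I had estimated from the images, which fits the 2 mm calibration.
- The depth image showed the box top tilted by 0.6°. The plate showed the same tilt, so I took it as camera bias.

**Mended on the way:** the gripper tipped 0.9° toward the fence when I first pushed. I corrected it before the final press.

**Bystanders:** the last pictures showed the vial upright and the marker and syringe in place. I did not check the timer at the end, but no move went near it on the bench.

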